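# Empty the lidded lock box into the sorting tray

## Task

Empty the spare lock barrels into the sorting tray: swing the lid of the grey lock box fully back past its detent so that it stays open by itself, and only then pick the box up and tip it over its front lip until all three barrels lie in the rectangular wooden tray. Stand the empty box upright on the bare counter again, lid still fully back, and leave the other things where they are.

Things in the scene. Friction and masses are not known exactly. Their poses are not given: they have to be found in the camera images.
- lockbox: Lidded lock box: loose scoop-fronted box of grey painted steel, 132 (x) x 62 (y) x 38 mm high without lid, about 0.5 kg. Origin: centre of its underside, on the counter at z = 0; z up, x to its back (hinge), which faces away from the robot within 0.5 rad. Vertical back and side walls, 3 to 4 thick. With the lid back it can be gripped from above across its 62 mm wide sides, at mid length.
- lockbox_lip (a point): Middle of the top edge of the box's front lip, over which it pours: x = -66, z = 38 mm in the box. Inside, the floor (4 thick) is flat from the back to x = 12, then rises as a straight ramp of 24 degrees to this lip. Tipped front down, barrels lying across roll out beyond 30 to 35 degrees; one turned lengthwise needs up to 60.
- lid (a joint): Angle of the box's lid in rad: 0 shut, 2.6 fully back on its stop. Sprung over centre: let go below 1.4 it snaps shut, let go above 1.5 it snaps back to its stop and stays there even when the box is tipped. Needs under 3 N at the handle. Fully back, it reaches up to 117 mm behind the box's back wall and 110 mm above the counter.
- lid_handle (a point): Handle of the lid: centre of a dark steel cross bar, 12 mm thick, 28 long along the box's y, on a 12 wide stem, 26 above the lid's top. Lid: grey steel plate 132 x 62 x 4 on top of the box. Shut, this point is 112 in front of and 30 above lid_hinge. Pinched over its two ends (fingers closing along the box's y) the bar turns between the fingers as the lid swings.
- lid_hinge (a point): Hinge line of the lid, at the top of the back wall: x = +66, z = 38.5 mm in the box; its axis is the box's y. Beside it, on the +y side wall, a small tension spring stands out 7 mm within 20 mm of the back; keep fingers off it.
- tray: The sorting tray: a rectangular open wooden tray fixed to the counter, 170 (its x) x 210 (its y) x 35 mm high, walls and floor 5 mm thick, empty at the start. Origin: centre of its underside, z up; x points away from the robot within about 0.25 rad. It may be to the left or to the right of the lock box.
- barrel0: Brass lock barrel 1 of 3, origin at its centre, y along its axis: a loose cylinder 16 mm in diameter, 40 mm long, about 45 g, lying across the lock box on its floor at the start, hidden by the lid.
- barrel1: Brass lock barrel 2 of 3, origin at its centre, y along its axis: a loose cylinder 16 mm in diameter, 40 mm long, about 45 g, lying across the lock box on its floor at the start, hidden by the lid.
- barrel2: Brass lock barrel 3 of 3, origin at its centre, y along its axis: a loose cylinder 16 mm in diameter, 40 mm long, about 45 g, lying across the lock box on its floor at the start, hidden by the lid.
- bin: Bystander: an open grey steel scoop box of the same size and shape as the lock box but with no lid and empty, in mm. Origin: centre of its underside. To be left where it stands.
- dish: Bystander: a shallow round white bowl, 120 across, 35 high, empty, in mm. Origin: centre of its underside. To be left where it stands.
- stamp: Bystander: a small rubber stamp: 50 x 32 x 12 base with an upright turned wooden handle, 72 high in all, in mm. Origin: centre of its underside. To be left where it stands.
- stapler: Bystander: a black desk stapler, 140 long, 35 wide, about 55 high, in mm. Origin: centre of its underside. To be left where it stands.
- mug: Bystander: a white mug, 80 across, 95 high, in mm. Origin: centre of its underside. To be left where it stands.
- tape: Bystander: a black tape dispenser with a clear roll, 150 x 55, 84 high, in mm. Origin: centre of its underside. To be left where it stands.
- parcel: Bystander: a small cardboard parcel, 140 x 100 x 55, in mm. Origin: centre of its underside. To be left where it stands.
Not all that is in view belongs to the job. What is shaped like the lockbox but blue or pink is not meant.

How it is judged:
By the outcome, as a careful person would: the job done as asked, in the order asked, and still so for the second after the job is handed in, with the robot touching nothing.
It also fails if it takes over 67 s, if anything falls off the work surface, if the arm or the gripper's body presses on something with over 40 N, if the wrist force passes 120 N, or if a joint passes its speed limit or range.

## Robot

A 6-joint arm with a two-finger parallel gripper is mounted at the origin on the work surface. World frame = base frame: x ahead of the robot, y to its left, z up, the work surface at z = 0. Lengths are in m, angles in rad, forces in N, time in s.
With the tool pointing down it reaches from about 0.325 to 0.85 m from the base axis. Payload 4.4 kg.
Tool frame: the origin (TCP) lies midway between the tips of the shut fingers; the grasp point (between the pads) lies robot.grip_depth behind it (robot.grip_depth is the distance from the TCP to the grasp point, in m); x points along the fingers, y is the direction in which the jaws open and shut, and the axes are right-handed (so a half turn about x gives the same grasp; the last joint's range is limited). The gripper opens to 94 mm and grips with 3 to 60 N. Pads are 16 mm wide; open, the fingers measure 119 mm over their backs; the gripper's body (75 mm by 177 mm) begins 78 mm behind the grasp point.
Start: joints at [1.065, 0.207, 1.542, -0, 1.393, -0.15], TCP at [0.2, 0.539, 0.205] pointing down, gripper open.
Joint ranges: [-2.73, 2.73], [-0.86, 2.22], [0.23, 2.46], [-1.11, 4.25], [0.08, 2.63], [-2.82, 2.82]. Speed limits (rad/s): [2.79, 2.79, 3.14, 3.14, 3.14, 3.14].

## Interface

Orientations are given as [roll, pitch, yaw] about the fixed x, y, z axes, in that order (R = Rz(yaw) Ry(pitch) Rx(roll)).
In Python, from plant import robot gives the robot as it stands.
- The arm moves only by the tool servo_tool, never from a script. Its arguments are lists of equal length, an entry for each row: "xyz": the shift along the tool's x, y, z in cm, a list of three; "rotation": the turn, a rotation vector about the tool's x, y, z in rad, a list of three; "jaw": the finger opening in cm, from 0 to 9.4. In form: {"xyz": [[x, y, z], ...], "rotation": [[rx, ry, rz], ...], "jaw": [jaw, ...]}. A call has exactly 5 rows; each row is the pose to reach, as a shift and turn from the pose measured when the call began, along the tool's axes at that moment; what a row does not reach only later rows make up. A row lasts 1/12 s, in which the tool goes at most 41.7 mm and 7.16 degrees, less where a joint would pass 70% of its speed; a pose out of reach is approached as far as the arm can. A call with a gripper value outside its range is refused whole. The fingers move at their own pace and stop on an object; "grip_force" is the grip in N (left out, the last holds). Time passes only in rows, so rows that repeat a pose let the fingers close, or fill a call up. It gives the time, the measured TCP pose, the force and the opening at its end, in the units of the state.
- robot.sense(): the state, without advancing time (a new reading comes with each control period).
- robot.get_image(name): name is "scene" or "top" or "wrist"; returns a dict with "frame" (400x640x3 uint8, blue, green, red), "depth" (400x640 float32, m along the optical axis (not along the pixel's ray), 0 where there is no reading), "fx", "fy", "cx", "cy" (pixels), "extrinsics" (4x4, takes a point from world to camera coordinates). Camera axes: x right, y up, looking along -z (the intrinsics and any distortion apply to the point x, -y, -z); pixel columns grow to the right and rows downward; lengths in m; the calibration is good to about 2 mm. A picture is of the moment at which its call begins.
- robot.job_done(): hands the job in, once; it reports no verdict.
The state is a dict: "time": time; "qpos": joint angles; "joint_velocities": joint speeds; "joint_torque": joint torques, N m; "ee_pos": TCP position; "tcp_rot": TCP orientation; "force": force on the tool from outside, world axes, zero at the start; "moment": the same for the moment, N m; "gripper_width": opening from 0.0 (shut) to 1.0 (fully open).
Only numpy, scipy, OpenCV 4.12 (cv2) and the standard library are available. Lean on these libraries where they do the work, as an engineer would, in place of code of your own. Each camera call takes 0.05 s, during which the arm holds its last target. There are 200 camera calls.

## Working session

There is one attempt and no reset: what is moved stays moved. The work goes in short steps, Python scripts to look and compute and a tool call to move; the robot and the scene stay as the last step left them, time stands still between calls to the robot, and variables do not carry over. Pictures are saved under pics/ and viewed, about 8 in all and at most 12, crops included, and the job is handed in when it is done.

Besides the shell and the picture viewer there is one more tool, called after "Call:" as a command line: name --argument value ..., lists and objects as JSON in quotes. servo_tool: Moves the arm, as the interface text tells. Its arguments: {"type":"object","properties":{"xyz":{"type":"array"},"rotation":{"type":"array"},"jaw":{"type":"array"},"grip_force":{"type":"number"}},"required":["xyz","rotation","jaw"]}

```bash
ls; mkdir -p pics
cat > h.py <<'E'
import numpy as np, cv2
from plant import robot
from scipy.spatial.transform import Rotation as R
def world(im,u,v,z=None):
    E=np.array(im['extrinsics']);Rm,t=E[:3,:3],E[:3,3]
    d=np.array([(u-im['cx'])/im['fx'],-(v-im['cy'])/im['fy'],-1.0])
    if z is None: return Rm.T@(d*im['depth'][int(round(v)),int(round(u))]-t)
    c=-Rm.T@t; w=Rm.T@d
    return c+w*(z-c[2])/w[2]
def cloud(im):
    E=np.array(im['extrinsics']);Rm,t=E[:3,:3],E[:3,3]
    v,u=np.mgrid[0:400,0:640];D=im['depth']
    P=np.stack([(u-im['cx'])/im['fx']*D,-(v-im['cy'])/im['fy']*D,-D],-1)
    return (P-t)@Rm
E
python3 - <<'E'
from h import *
print(robot.sense(), robot.grip_depth)
for n in('top','scene'):
    im=robot.get_image(n); cv2.imwrite(f'pics/{n}0.png',im['frame'])
    print(n,im['fx'],im['fy'],im['cx'],im['cy'],np.round(im['extrinsics'],3).tolist(),[k for k in im])
    np.save(f'pics/{n}0.npy',im,allow_pickle=True)
E
```

```text
pics
{'time': 0.0, 'qpos': array([ 1.06552459e+00,  2.07396805e-01,  1.54288420e+00, -3.22682197e-05,
        1.39349595e+00, -1.50505543e-01]), 'joint_velocities': array([-0.00088362, -0.00208496,  0.00052198, -0.00027375,  0.00088048,
        0.00083043]), 'joint_torque': array([-3.07832488e-04, -3.70875192e+01, -2.81419337e+01,  6.99788262e-02,
        3.62392981e-02, -1.89141233e-04]), 'ee_pos': array([0.19938257, 0.53849814, 0.20433705]), 'tcp_rot': array([-1.70676741,  1.56861179, -2.06152788]), 'force': array([-0.0664929 , -0.4949074 , -0.05920228]), 'moment': array([-0.04645047,  0.02434676,  0.01079669]), 'gripper_width': 1.0003920849843861} 0.0188
top 393.902071700928 393.902071700928 315.3794945980779 204.48125687144528 [[-0.023, -0.999, 0.025, -0.008], [0.994, -0.02, 0.112, -0.554], [-0.111, 0.028, 0.993, -1.203], [0.0, 0.0, 0.0, 1.0]] ['frame', 'depth', 'fx', 'fy', 'cx', 'cy', 'extrinsics']
scene 510.2854403985952 510.2854403985952 312.2325374072454 198.30795900759693 [[0.747, 0.664, -0.008, -0.393], [-0.379, 0.436, 0.816, 0.15], [0.546, -0.607, 0.578, -1.788], [0.0, 0.0, 0.0, 1.0]] ['frame', 'depth', 'fx', 'fy', 'cx', 'cy', 'extrinsics']
```

View pics/top0.png

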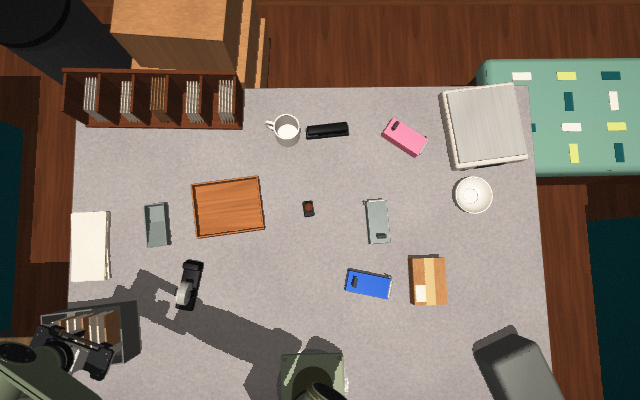

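View pics/scene0.png

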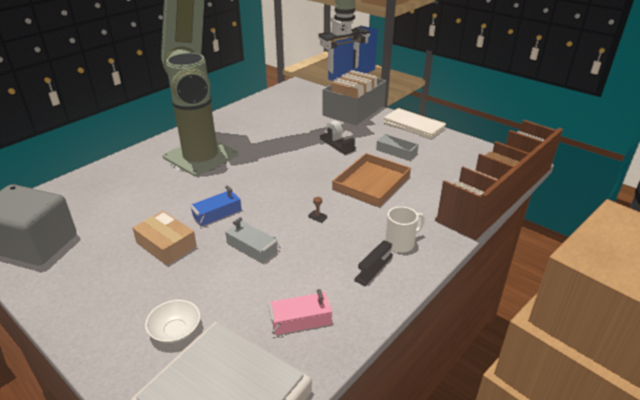

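The top view shows these candidates: the grey lidded box at (377,221) with its dark handle near (380,237), the grey open bin at (157,225), the blue lookalike at (368,284) and the pink one at (405,137). The tray is at (228,207) and the stamp at (308,208). I choose the one at (377,221): it is grey, has a lid and handle, and its handle end faces the robot.

Run:
```python
from h import *
im=np.load('pics/top0.npy',allow_pickle=True).item()
P=cloud(im); f=im['frame']
Z=P[...,2]; print('table z',np.median(Z[240:260,280:320]), 'shape tape')
def rect(name,u0,u1,v0,v1,zl,zh):
    m=np.zeros(Z.shape,bool); m[v0:v1,u0:u1]=True; m&=(Z>zl)&(Z<zh)
    q=P[m][:,:2].astype(np.float32)
    r=cv2.minAreaRect(q*1000); print(name,m.sum(),'rect',np.round(r[0],1),np.round(r[1],1),round(r[2],1),'zmed',np.median(Z[m]).round(4)); return m
rect('box',355,400,190,255,.028,.052)
h=rect('handle',355,400,190,255,.056,.09)
print('handle mean',P[h].mean(0),P[h][:,2].max())
rect('tray',180,275,165,250,.02,.05)
rect('stamp',295,322,195,222,.02,.1); rect('bin',138,178,195,252,.025,.06)
rect('parcel',400,455,245,315,.03,.08); rect('blue',340,398,262,305,.028,.1); rect('tape',170,210,255,315,.03,.1)
rect('mug',262,305,108,150,.03,.12);rect('stapler',303,352,118,142,.02,.1)
cv2.imwrite('pics/crop1.png',cv2.resize(f[180:320,330:460],None,fx=5,fy=5,interpolation=cv2.INTER_CUBIC)[:600])
```

```text
table z -0.00045561816617132385 shape tape
box 855 rect [ 497.1 -210.9] [137.   66.6] 2.9 zmed 0.0415
handle 39 rect [ 450.  -215.3] [11.4 28.4] 8.2 zmed 0.0729
handle mean [ 0.44971452 -0.21544687  0.07239165] 0.07748759232241034
tray 523 rect [554.4 255.4] [171.2 210.4] 6.6 zmed 0.0337
stamp 62 rect [543.    3.7] [24.3 23.7] 88.8 zmed 0.0681
bin 418 rect [501.4 473.9] [133.3  65.1] 6.3 zmed 0.0339
parcel 1633 rect [ 311.1 -359.5] [140.2 101.8] 0.4 zmed 0.0542
blue 932 rect [ 306.8 -177.2] [137.7  68.2] 77.0 zmed 0.042
tape 464 rect [322.2 373.5] [ 50.  123.8] 77.2 zmed 0.0637
mug 444 rect [796.2  72.2] [103.7  80.3] 39.2 zmed 0.0741
stapler 401 rect [794.  -61.5] [ 31.6 129. ] 4.8 zmed 0.0508
```

View pics/crop1.png

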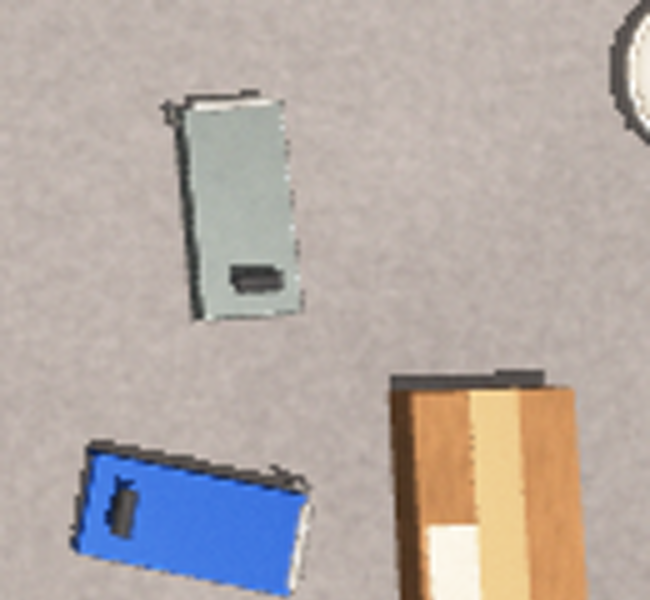

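The crop confirms a grey lidded box with its dark handle bar at the near end and its spring at the back left. The lid centre is near (0.497, -0.211), and the lid height of 0.0415 and bar top of about 0.075 match the sizes given. Next I compute the approach above the handle.

```bash
cat >> h.py <<'E'
def go(p,yaw,tilt=0,s=None,offs=None):
    """print tool-frame shift(cm)/rotvec to reach TCP p, box-yaw (rad), tilt front-down (rad)"""
    S=robot.sense(); C=R.from_euler('xyz',S['tcp_rot']).as_matrix()
    if s is None: s=1 if (C[:,1]@[-np.sin(yaw),np.cos(yaw),0])>0 else -1
    D=np.array([[0,0,s],[0,s,0],[-1,0,0]],float)
    T=R.from_euler('ZY',[yaw,-tilt]).as_matrix()@D
    print('s',s,'t',round(S['time'],2),'tcp',S['ee_pos'].round(4),'F',S['force'].round(1),'q',S['qpos'].round(2),'w',round(S['gripper_width']*94,1))
    print('toolR',C.round(3).tolist())
    print('shift cm',(C.T@(np.array(p)-S['ee_pos'])*100).round(2),'rot',R.from_matrix(C.T@T).as_rotvec().round(4))
E
python3 - <<'E'
from h import *
for s in(1,-1): go([.46,-.214,.19],.06,s=s)
im=np.load('pics/top0.npy',allow_pickle=True).item();P=cloud(im);Z=P[...,2]
m=np.zeros(Z.shape,bool);m[190:255,355:400]=True;m&=(abs(Z-.0422)<.004)
q=P[m][:,:2];c=q.mean(0);w,V=np.linalg.eigh(np.cov((q-c).T));print(c,np.sqrt(w*12),V[:,1],np.degrees(np.arctan2(V[1,1],V[0,1])))
E
```

```text
s 1 t 0.1 tcp [0.1994 0.5386 0.2044] F [ 0.4 -0.4  0.5] q [ 1.07  0.21  1.54  0.    1.39 -0.15] w 94.1
toolR [[-0.001, 0.347, 0.938], [-0.002, 0.938, -0.347], [-1.0, -0.002, -0.0]]
shift cm [  1.55 -61.51  50.58] rot [-0.4149 -0.0007  0.0019]
s -1 t 0.1 tcp [0.1994 0.5386 0.2044] F [ 0.4 -0.4  0.5] q [ 1.07  0.21  1.54  0.    1.39 -0.15] w 94.1
toolR [[-0.001, 0.347, 0.938], [-0.002, 0.938, -0.347], [-1.0, -0.002, -0.0]]
shift cm [  1.55 -61.51  50.58] rot [2.7267e+00 2.6000e-03 1.0000e-03]
[ 0.49924608 -0.2122078 ] [0.06220728 0.13409549] [-0.99905537 -0.04345527] -177.50941213899694
```

Call:
servo_tool --xyz '[[0,-3,2.5],[0,-6,5],[0,-9,7.5],[0,-12,10],[0,-15,12.5]]' --rotation '[[-0.05,0,0],[-0.1,0,0],[-0.15,0,0],[-0.2,0,0],[-0.2,0,0]]' --jaw '[9.4,9.4,9.4,9.4,9.4]'

```text
time: 0.52
ee_pos: [0.2643, 0.3526, 0.2041]
tcp_rot: [-1.956, 1.568, -2.108]
force: [1.1, -0.7, -0.2]
gripper_width: 1.003
```

```bash
python3 -c "
from h import *
go([.46,-.214,.19],.06,s=1)"
```

```text
s 1 t 0.52 tcp [0.2643 0.3526 0.2041] F [ 1.1 -0.7 -0.2] q [ 0.73 -0.08  1.85 -0.    1.38 -0.69] w 94.3
toolR [[-0.002, 0.151, 0.988], [-0.003, 0.988, -0.151], [-1.0, -0.003, -0.001]]
shift cm [  1.52 -53.04  27.93] rot [-0.212  -0.0014  0.0027]
```

Call:
servo_tool --xyz '[[0.1,-3.6,1.9],[0.2,-7.2,3.8],[0.3,-10.8,5.7],[0.4,-14.4,7.6],[0.5,-18,9.5]]' --rotation '[[0,0,0],[0,0,0],[0,0,0],[0,0,0],[0,0,0]]' --jaw '[9.4,9.4,9.4,9.4,9.4]'

```text
time: 0.93
ee_pos: [0.3307, 0.1584, 0.1992]
tcp_rot: [-1.901, 1.568, -2.052]
force: [0.9, -0.3, -0.4]
gripper_width: 0.998
```

Call:
servo_tool --xyz '[[0.1,-3.6,1.9],[0.2,-7.2,3.8],[0.3,-10.8,5.7],[0.4,-14.4,7.6],[0.5,-18,9.5]]' --rotation '[[0,0,0],[0,0,0],[0,0,0],[0,0,0],[0,0,0]]' --jaw '[9.4,9.4,9.4,9.4,9.4]'

```text
time: 1.35
ee_pos: [0.3973, -0.0359, 0.1944]
tcp_rot: [-1.833, 1.568, -1.985]
force: [1.0, 1.7, 1.1]
gripper_width: 1.0
```

Call:
servo_tool --xyz '[[0.1,-3.6,1.9],[0.2,-7.2,3.8],[0.3,-10.8,5.7],[0.4,-14.4,7.6],[0.5,-17,9]]' --rotation '[[-0.05,0,0],[-0.1,0,0],[-0.15,0,0],[-0.21,0,0],[-0.21,0,0]]' --jaw '[9.4,9.4,9.4,9.4,9.4]'

```text
time: 1.77
ee_pos: [0.4607, -0.2208, 0.1893]
tcp_rot: [-2.035, 1.568, -1.977]
force: [0.0, -0.5, -0.7]
gripper_width: 1.001
```

```bash
python3 -c "
from h import *
im=robot.get_image('wrist');cv2.imwrite('pics/w1.png',im['frame']);np.save('pics/w1.npy',im,allow_pickle=True)
go([.45,-.2154,.12],.06,s=1)"
```

```text
s 1 t 1.82 tcp [ 0.4622 -0.2251  0.1893] F [ 0.3 -3.4  1.2] q [-0.62  0.09  1.71 -0.01  1.34 -2.24] w 93.7
toolR [[0.0, -0.054, 0.999], [-0.007, 0.999, 0.054], [-1.0, -0.007, -0.0]]
shift cm [ 6.92  1.08 -1.16] rot [-0.0062 -0.0002  0.0069]
```

View pics/w1.png

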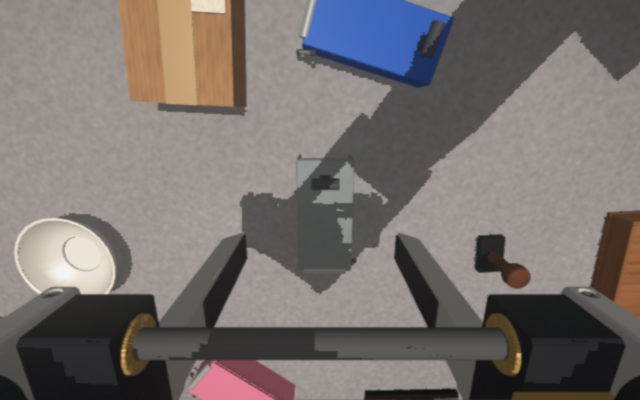

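The wrist view shows the grey lid spanning (297–353, 157–271), with the bar at (325,183) between the fingers. I measure the yaw and handle from this view's depth.

Run:
```python
from h import *
im=np.load('pics/w1.npy',allow_pickle=True).item();P=cloud(im);Z=P[...,2]
m=np.zeros(Z.shape,bool);m[145:280,280:375]=True
l=m&(abs(Z-.0425)<.006);q=P[l][:,:2]
print(np.median(Z[l]));print(cv2.minAreaRect((q*1000).astype(np.float32)))
c=q.mean(0);w,V=np.linalg.eigh(np.cov((q-c).T));print(c,np.sqrt(w*12),np.degrees(np.arctan2(V[1,1],V[0,1])))
h=m&(Z>.062);q=P[h];print(h.sum(),q.mean(0),q.min(0),q.max(0),cv2.minAreaRect((q[:,:2]*1000).astype(np.float32)))
```

```text
0.042246284040478047
((495.7613830566406, -211.26303100585938), (136.47662353515625, 68.30349731445312), 3.5052154064178467)
[ 0.49415328 -0.21427757] [0.06310695 0.13595085] -176.3652855305617
384 [ 0.43825471 -0.21805215  0.11120184] [ 0.37673813 -0.23049512  0.06726131] [ 0.45392669 -0.20315656  0.36845955] ((414.9814758300781, -218.91946411132812), (77.1522445678711, 26.779666900634766), 3.572176694869995)
```

Call:
servo_tool --xyz '[[3,1,-1.2],[6,1,-1.2],[9,1,-1.2],[11,1,-1.2],[12,1,-1.2]]' --rotation '[[-0.007,0,0.007],[-0.007,0,0.007],[-0.007,0,0.007],[-0.007,0,0.007],[-0.007,0,0.007]]' --jaw '[6,6,6,6,6]'

```text
time: 2.23
ee_pos: [0.447, -0.2145, 0.0657]
tcp_rot: [2.45, 1.564, 2.511]
force: [0.4, 0.8, -0.8]
gripper_width: 0.682
```

```bash
python3 -c "
from h import *
go([.45,-.2155,.052],.061,s=1)"
```

```text
s 1 t 2.23 tcp [ 0.447  -0.2145  0.0657] F [ 0.4  0.8 -0.8] q [-0.62  0.21  1.85  0.    1.08 -2.25] w 64.1
toolR [[-0.006, -0.06, 0.998], [0.004, 0.998, 0.06], [-1.0, 0.005, -0.005]]
shift cm [ 1.36 -0.12  0.31] rot [-0.0005 -0.0055 -0.0045]
```

Call:
servo_tool --xyz '[[0.7,-0.1,0.3],[1.3,-0.1,0.3],[1.3,-0.1,0.3],[1.3,-0.1,0.3],[1.3,-0.1,0.3]]' --rotation '[[0,-0.005,-0.005],[0,-0.005,-0.005],[0,-0.005,-0.005],[0,-0.005,-0.005],[0,-0.005,-0.005]]' --jaw '[5,4,3,2,2]' --grip_force 8

```text
time: 2.65
ee_pos: [0.451, -0.2159, 0.0539]
tcp_rot: [-0.939, 1.568, -0.878]
force: [0.5, -0.1, -0.2]
gripper_width: 0.328
```

Call:
servo_tool --xyz '[[0,0,0],[0,0,0],[0,0,0],[0,0,0],[0,0,0]]' --rotation '[[0,0,0],[0,0,0],[0,0,0],[0,0,0],[0,0,0]]' --jaw '[2,2,2,2,2]'

```text
time: 3.07
ee_pos: [0.4512, -0.2162, 0.0542]
tcp_rot: [-0.934, 1.567, -0.873]
force: [-0.5, -0.5, -0.7]
gripper_width: 0.296
```

```bash
python3 -c "
from h import *
im=robot.get_image('wrist');cv2.imwrite('pics/w2.png',im['frame'][60:360,140:500])
go([.45,-.2155,.052],.061,s=1)
# handle arc, world, about hinge
H=np.array([.497+.066*np.cos(.061),-.212+.066*np.sin(.061),.0385])
for th in (0,.2,.4,.6,.8,1.,1.2,1.4,1.6,1.7,1.8):
  a=np.arctan2(30,-112)-th; r=.1159
  print(th,'back cm',round((r*np.cos(a)+.112)*100,2),'up cm',round((r*np.sin(a)-.030)*100,2))"
```

```text
s 1 t 3.12 tcp [ 0.4512 -0.2163  0.0542] F [0.3 0.1 0.1] q [-0.62  0.23  1.86 -0.    1.05 -2.25] w 27.7
toolR [[0.002, -0.061, 0.998], [-0.003, 0.998, 0.061], [-1.0, -0.003, 0.002]]
shift cm [ 0.22  0.08 -0.12] rot [-0.0004  0.002   0.0028]
0 back cm 0.0 up cm -0.0
0.2 back cm 0.82 up cm 2.16
0.4 back cm 2.06 up cm 4.12
0.6 back cm 3.65 up cm 5.8
0.8 back cm 5.55 up cm 7.12
1.0 back cm 7.67 up cm 8.04
1.2 back cm 9.94 up cm 8.52
1.4 back cm 12.25 up cm 8.54
1.6 back cm 14.52 up cm 8.1
1.7 back cm 15.62 up cm 7.72
1.8 back cm 16.66 up cm 7.22
```

View pics/w2.png

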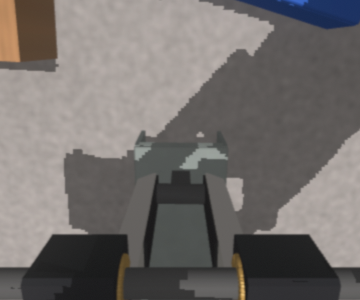

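The bar is pinched at 27.7 mm, as expected. I swing along the arc to about 1.0 rad first.

Call:
servo_tool --xyz '[[-2.2,0,0.8],[-4.1,0,2.1],[-5.8,0,3.7],[-7.1,0,5.6],[-8,0,7.7]]' --rotation '[[0,0,0],[0,0,0],[0,0,0],[0,0,0],[0,0,0]]' --jaw '[2,2,2,2,2]' --grip_force 12

```text
time: 3.53
ee_pos: [0.5284, -0.2112, 0.1357]
tcp_rot: [-0.898, 1.567, -0.838]
force: [0.1, -0.2, -4.0]
gripper_width: 0.299
```

```bash
python3 -c "
from h import *
for b,u in ((9.94,8.52),(12.25,8.54),(14.52,8.1),(15.62,7.72),(16.66,7.22)):
  go([.4512+b*.00998,-.2163+b*.0006,.0542+u*.01],.061,s=1)"
```

```text
s 1 t 3.53 tcp [ 0.5284 -0.2112  0.1357] F [ 0.1 -0.2 -4. ] q [-0.53  0.26  1.63 -0.    1.25 -2.16] w 28.1
toolR [[0.002, -0.06, 0.998], [-0.003, 0.998, 0.06], [-1.0, -0.003, 0.002]]
shift cm [-0.37 -0.04  2.2 ] rot [-0.0008  0.0022  0.0028]
s 1 t 3.53 tcp [ 0.5284 -0.2112  0.1357] F [ 0.1 -0.2 -4. ] q [-0.53  0.26  1.63 -0.    1.25 -2.16] w 28.1
toolR [[0.002, -0.06, 0.998], [-0.003, 0.998, 0.06], [-1.0, -0.003, 0.002]]
shift cm [-0.38 -0.04  4.51] rot [-0.0008  0.0022  0.0028]
s 1 t 3.53 tcp [ 0.5284 -0.2112  0.1357] F [ 0.1 -0.2 -4. ] q [-0.53  0.26  1.63 -0.    1.25 -2.16] w 28.1
toolR [[0.002, -0.06, 0.998], [-0.003, 0.998, 0.06], [-1.0, -0.003, 0.002]]
shift cm [ 0.06 -0.04  6.78] rot [-0.0008  0.0022  0.0028]
s 1 t 3.53 tcp [ 0.5284 -0.2112  0.1357] F [ 0.1 -0.2 -4. ] q [-0.53  0.26  1.63 -0.    1.25 -2.16] w 28.1
toolR [[0.002, -0.06, 0.998], [-0.003, 0.998, 0.06], [-1.0, -0.003, 0.002]]
shift cm [ 0.44 -0.04  7.88] rot [-0.0008  0.0022  0.0028]
s 1 t 3.53 tcp [ 0.5284 -0.2112  0.1357] F [ 0.1 -0.2 -4. ] q [-0.53  0.26  1.63 -0.    1.25 -2.16] w 28.1
toolR [[0.002, -0.06, 0.998], [-0.003, 0.998, 0.06], [-1.0, -0.003, 0.002]]
shift cm [ 0.95 -0.04  8.92] rot [-0.0008  0.0022  0.0028]
```

Call:
servo_tool --xyz '[[-0.4,0,2.2],[-0.4,0,4.5],[0.1,0,6.8],[0.5,0,7.9],[1,0,8.9]]' --rotation '[[0,0,0],[0,0,0],[0,0,0],[0,0,0],[0,0,0]]' --jaw '[2,2,2,2,2]'

```text
time: 3.95
ee_pos: [0.6197, -0.2057, 0.1269]
tcp_rot: [-0.526, 1.564, -0.466]
force: [1.3, 0.5, 3.6]
gripper_width: 0.294
```

Call:
servo_tool --xyz '[[0,0,0.2],[0,0,0.2],[0,0,0.2],[-1.5,0,0.2],[-5,0,0.2]]' --rotation '[[0,0,0],[0,0,0],[0,0,0],[0,0,0],[0,0,0]]' --jaw '[9.4,9.4,9.4,9.4,9.4]'

```text
time: 4.37
ee_pos: [0.6161, -0.2037, 0.1706]
tcp_rot: [2.674, 1.563, 2.734]
force: [0.3, -0.7, -1.2]
gripper_width: 0.615
```

Call:
servo_tool --xyz '[[-2,0,0],[-4,0,-2],[-6,0,-6],[-7,0,-10],[-7,0,-13]]' --rotation '[[0,0,0],[0,0,0],[0,0,0],[0,0,0],[0,0,0]]' --jaw '[9.4,9.4,9.4,9.4,9.4]'

```text
time: 4.78
ee_pos: [0.4848, -0.2124, 0.2442]
tcp_rot: [3.008, 1.566, 3.067]
force: [0.1, 0.5, 1.2]
gripper_width: 0.972
```

Run:
```python
from h import *
a=robot.get_image('scene');b=robot.get_image('wrist');np.save('pics/w3.npy',b,allow_pickle=True)
go([.497,-.212,.15],.061,s=1)
cv2.imwrite('pics/c3.png',np.vstack([cv2.resize(a['frame'][150:350,130:450],(600,375)),cv2.resize(b['frame'][:, :],(360,225)).copy() if 0 else cv2.copyMakeBorder(cv2.resize(b['frame'],(360,225)),0,0,0,240,0)]))
```

```text
s 1 t 4.88 tcp [ 0.4816 -0.2113  0.2416] F [-0.1  0.5 -0.6] q [-0.58  0.08  1.61 -0.    1.46 -2.2 ] w 93.2
toolR [[-0.01, -0.057, 0.998], [0.003, 0.998, 0.057], [-1.0, 0.004, -0.01]]
shift cm [ 9.14 -0.19  1.62] rot [-0.0042 -0.0097 -0.004 ]
```

View pics/c3.png

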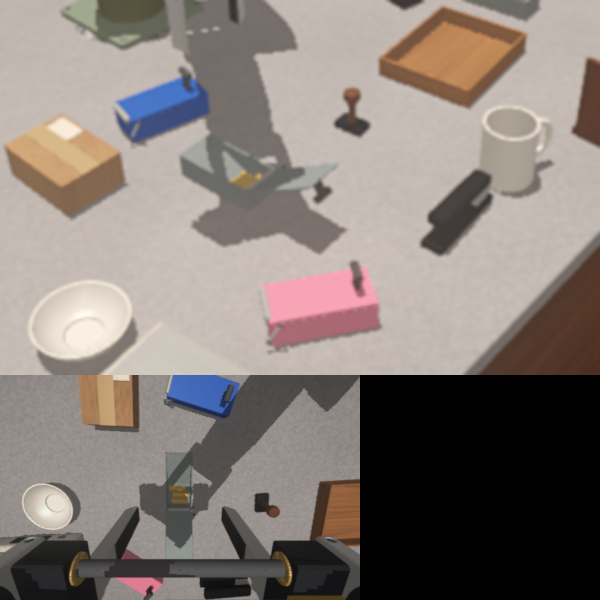

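The lid is fully back, with its handle low behind the box at (320,190), and brass barrels show inside at (247,180). I re-measure the box's pose.

Run:
```python
from h import *
im=np.load('pics/w3.npy',allow_pickle=True).item();P=cloud(im);Z=P[...,2]
m=(Z>.030)&(Z<.041)&(P[...,0]>.40)&(P[...,0]<.555)&(abs(P[...,1]+.212)<.06);m[260:]=False
q=P[m];print(m.sum());print(cv2.minAreaRect((q[:,:2]*1000).astype(np.float32)))
print(q.min(0),q.max(0))
for x0 in(.44,.46,.48,.50,.52):
    s=q[abs(q[:,0]-x0)<.008]
    if len(s): print(x0,s[:,1].min().round(4),s[:,1].max().round(4))
```

```text
1219
((491.9875793457031, -213.0194854736328), (129.11997985839844, 62.083580017089844), 3.302687883377075)
[ 0.4260939  -0.24714533  0.0300045 ] [ 0.5549856  -0.17854766  0.04012054]
0.44 -0.2471 -0.1856
0.46 -0.2463 -0.184
0.48 -0.2444 -0.1824
0.5 -0.2437 -0.1817
0.52 -0.2417 -0.1806
```

Call:
servo_tool --xyz '[[4,-0.2,1.5],[8,-0.2,1.7],[12,-0.2,1.7],[16,-0.2,1.8],[18,-0.2,1.8]]' --rotation '[[0,-0.01,-0.004],[0,-0.01,-0.004],[0,-0.01,-0.004],[0,-0.01,-0.004],[0,-0.01,-0.004]]' --jaw '[9.4,9.4,9.4,9.4,9.4]'

```text
time: 5.3
ee_pos: [0.4943, -0.2094, 0.056]
tcp_rot: [2.491, 1.562, 2.547]
force: [-1.5, -0.6, 0.7]
gripper_width: 1.002
```

```bash
python3 -c "
from h import *
go([.498,-.2123,.006],.058,s=1)"
```

```text
s 1 t 5.3 tcp [ 0.4943 -0.2094  0.056 ] F [-1.5 -0.6  0.7] q [-0.56  0.31  1.76  0.    1.09 -2.19] w 94.2
toolR [[-0.007, -0.056, 0.998], [0.005, 0.998, 0.056], [-1.0, 0.005, -0.007]]
shift cm [ 5.   -0.33  0.38] rot [-0.0018 -0.0067 -0.0051]
```

Call:
servo_tool --xyz '[[2,-0.3,0.4],[4,-0.3,0.4],[4.9,-0.3,0.4],[4.9,-0.3,0.4],[4.9,-0.3,0.4]]' --rotation '[[0,-0.007,-0.005],[0,-0.007,-0.005],[0,-0.007,-0.005],[0,-0.007,-0.005],[0,-0.007,-0.005]]' --jaw '[9.4,9.4,8.5,7.5,6.5]' --grip_force 15

```text
time: 5.72
ee_pos: [0.4981, -0.212, 0.0069]
tcp_rot: [2.059, 1.57, 2.115]
force: [0.5, -0.1, -0.3]
gripper_width: 0.822
```

Call:
servo_tool --xyz '[[0,0,0],[0,0,0],[0,0,0],[0,0,0],[0,0,0]]' --rotation '[[0,0,0],[0,0,0],[0,0,0],[0,0,0],[0,0,0]]' --jaw '[5,5,5,5,5]' --grip_force 55

```text
time: 6.13
ee_pos: [0.4995, -0.2128, 0.0087]
tcp_rot: [-0.503, 1.568, -0.447]
force: [-0.8, 0.5, 7.2]
gripper_width: 0.655
```

Call:
servo_tool --xyz '[[0,0,0],[-0.5,0,0],[-1.5,0,0],[-2.5,0,0],[-4,0,0]]' --rotation '[[0,0,0],[0,0,0],[0,0,0],[0,0,0],[0,0,0]]' --jaw '[5,5,5,5,5]'

```text
time: 6.55
ee_pos: [0.4978, -0.2118, 0.048]
tcp_rot: [2.33, 1.57, 2.386]
force: [0.1, -0.0, -6.3]
gripper_width: 0.655
```

```bash
python3 -c "
from h import *
go([.554,.255,.2],.1,s=1)
a=robot.get_image('scene');cv2.imwrite('pics/s4.png',cv2.resize(a['frame'][150:310,150:410],None,fx=2.3,fy=2.3))"
```

```text
s 1 t 6.55 tcp [ 0.4978 -0.2118  0.048 ] F [ 0.1 -0.  -6.3] q [-0.56  0.32  1.76  0.    1.07 -2.19] w 61.5
toolR [[-0.001, -0.056, 0.998], [0.001, 0.998, 0.056], [-1.0, 0.001, -0.001]]
shift cm [-15.17  46.3    8.22] rot [-0.0439 -0.0008 -0.0008]
```

View pics/s4.png

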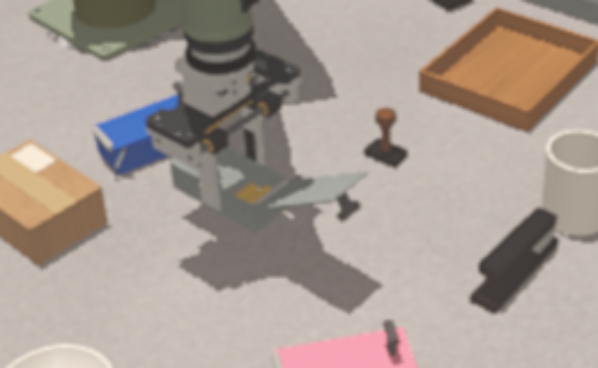

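The box is lifted level at 61.5 mm grip and 6.3 N, with the lid still back. Before traverse I check the height and near edge of the rack behind the tray, in the stored cloud.

Run:
```python
from h import *
im=np.load('pics/top0.npy',allow_pickle=True).item();P=cloud(im)
q=P[60:140,60:250].reshape(-1,3);q=q[(q[:,2]>.03)&(q[:,2]<.4)]
for y in(.18,.22,.3,.4,.5):
  s=q[abs(q[:,1]-y)<.015]; 
  if len(s): print(y,len(s),s[:,0].min().round(3),s[:,2].max().round(3))
go([.60,.27,.17],.288,s=1)
psi=.288;L=np.array([.573,.261])
for d in(0,20,30,40,50,60,70):
  f=np.radians(d);rot=lambda x,z:(x*np.cos(f)-z*np.sin(f),x*np.sin(f)+z*np.cos(f))
  hl,vl=rot(-.071,.0293);hc,vc=rot(-.071,-.0087)
  z=.038-vc; print(d,'tcp',(L[0]-hl*np.cos(psi)).round(4),(L[1]-hl*np.sin(psi)).round(4),round(z,4),'lip z',round(z+vl,3))
```

```text
0.22 538 0.813 0.155
0.3 587 0.815 0.154
0.4 720 0.819 0.155
0.5 840 0.822 0.156
s 1 t 6.6 tcp [ 0.5006 -0.2135  0.052 ] F [ 1.1 -0.6 -3.9] q [-0.56  0.32  1.75  0.    1.07 -2.19] w 61.4
toolR [[0.005, -0.056, 0.998], [-0.003, 0.998, 0.056], [-1.0, -0.003, 0.005]]
shift cm [-11.89  47.67  12.7 ] rot [-0.2318  0.0047  0.0039]
0 tcp 0.6411 0.2812 0.0467 lip z 0.076
20 tcp 0.6466 0.2828 0.0705 lip z 0.074
30 tcp 0.646 0.2826 0.081 lip z 0.071
40 tcp 0.6432 0.2818 0.0903 lip z 0.067
50 tcp 0.6383 0.2803 0.098 lip z 0.062
60 tcp 0.6314 0.2783 0.1038 lip z 0.057
70 tcp 0.6227 0.2757 0.1077 lip z 0.051
```

Call:
servo_tool --xyz '[[-3,0,0],[-6,0,0],[-9,0,0],[-11,0,0],[-12,0,0]]' --rotation '[[0,0,0],[0,0,0],[0,0,0],[0,0,0],[0,0,0]]' --jaw '[5,5,5,5,5]'

```text
time: 7.02
ee_pos: [0.5018, -0.2142, 0.176]
tcp_rot: [-0.601, 1.558, -0.544]
force: [0.2, -0.7, -5.2]
gripper_width: 0.656
```

Call:
servo_tool --xyz '[[0,2,0.4],[0,5,1],[0,8.5,1.7],[0,12,2.4],[0,15.5,3.1]]' --rotation '[[0,0,0],[0,0,0],[0,0,0],[0,0,0],[0,0,0]]' --jaw '[5,5,5,5,5]'

```text
time: 7.43
ee_pos: [0.5229, -0.0561, 0.1741]
tcp_rot: [-0.642, 1.56, -0.587]
force: [1.4, 0.0, -6.3]
gripper_width: 0.658
```

Call:
servo_tool --xyz '[[0,3.5,0.8],[0,7,1.6],[0,10.5,2.4],[0,14,3.2],[0,17.5,4]]' --rotation '[[0,0,0],[0,0,0],[0,0,0],[0,0,0],[0,0,0]]' --jaw '[5,5,5,5,5]'

```text
time: 7.85
ee_pos: [0.5521, 0.1226, 0.172]
tcp_rot: [-0.805, 1.562, -0.75]
force: [0.1, -0.5, -6.4]
gripper_width: 0.656
```

Call:
servo_tool --xyz '[[0,3.5,0.8],[0,7,1.6],[0,10,2.4],[0,12,3],[0,13,3.5]]' --rotation '[[-0.05,0,0],[-0.1,0,0],[-0.15,0,0],[-0.2,0,0],[-0.23,0,0]]' --jaw '[5,5,5,5,5]'

```text
time: 8.27
ee_pos: [0.5785, 0.2574, 0.1696]
tcp_rot: [-1.267, 1.564, -0.977]
force: [0.8, -0.4, -4.9]
gripper_width: 0.651
```

```bash
python3 -c "
from h import *
go([.646,.283,.17],.288,s=1,tilt=.35)
go([.646,.283,.0705],.288,s=1,tilt=.35)"
```

```text
s 1 t 8.27 tcp [0.5785 0.2574 0.1696] F [ 0.8 -0.4 -4.9] q [ 0.29  0.36  1.43 -0.01  1.36 -1.57] w 61.2
toolR [[0.004, -0.286, 0.958], [-0.005, 0.958, 0.286], [-1.0, -0.006, 0.002]]
shift cm [-0.03  0.52  7.2 ] rot [ 0.0035 -0.3481  0.0056]
s 1 t 8.27 tcp [0.5785 0.2574 0.1696] F [ 0.8 -0.4 -4.9] q [ 0.29  0.36  1.43 -0.01  1.36 -1.57] w 61.2
toolR [[0.004, -0.286, 0.958], [-0.005, 0.958, 0.286], [-1.0, -0.006, 0.002]]
shift cm [9.92 0.58 7.18] rot [ 0.0035 -0.3481  0.0056]
```

Call:
servo_tool --xyz '[[0,0.5,2],[0,0.5,4],[0,0.5,6],[0,0.5,7.2],[0,0.5,7.2]]' --rotation '[[0,-0.07,0],[0,-0.15,0],[0,-0.23,0],[0,-0.3,0],[0,-0.35,0]]' --jaw '[5,5,5,5,5]'

```text
time: 8.68
ee_pos: [0.6467, 0.2818, 0.1685]
tcp_rot: [-0.02, 1.218, 0.271]
force: [0.1, -0.6, -7.1]
gripper_width: 0.653
```

```bash
python3 -c "
from h import *
go([.646,.283,.0705],.288,s=1,tilt=.35)"
```

```text
s 1 t 8.68 tcp [0.6467 0.2818 0.1685] F [ 0.1 -0.6 -7.1] q [ 0.29  0.29  1.57 -0.01  0.94 -1.57] w 61.4
toolR [[0.333, -0.285, 0.899], [0.092, 0.958, 0.27], [-0.938, -0.007, 0.346]]
shift cm [ 9.18  0.21 -3.41] rot [0.0036 0.0028 0.0059]
```

Call:
servo_tool --xyz '[[2.5,0.2,-0.9],[5,0.2,-1.9],[7,0.2,-2.6],[8.5,0.2,-3.2],[9.2,0.2,-3.4]]' --rotation '[[0,0,0],[0,0,0],[0,0,0],[0,0,0],[0,0,0]]' --jaw '[5,5,5,5,5]'

```text
time: 9.1
ee_pos: [0.6418, 0.2805, 0.0644]
tcp_rot: [-0.022, 1.229, 0.268]
force: [-1.3, -0.5, -6.8]
gripper_width: 0.656
```

```bash
python3 -c "
from h import *
for d,p in ((24,(.6466,.283,.075)),(28,(.6465,.2828,.079)),(32,(.646,.2826,.083)),(36,(.645,.2823,.087)),(40,(.6432,.2818,.0903)),(45,(.641,.281,.0945)),(50,(.6383,.2803,.098)),(55,(.635,.2793,.101)),(60,(.6314,.2783,.1038))): go(p,.288,s=1,tilt=np.radians(d))" | grep -v toolR
```

```text
s 1 t 9.1 tcp [0.6418 0.2805 0.0644] F [-1.3 -0.5 -6.8] q [ 0.29  0.41  1.64 -0.01  0.75 -1.56] w 61.7
shift cm [-0.82  0.09  0.85] rot [ 0.0032 -0.0775  0.0067]
s 1 t 9.1 tcp [0.6418 0.2805 0.0644] F [-1.3 -0.5 -6.8] q [ 0.29  0.41  1.64 -0.01  0.75 -1.56] w 61.7
shift cm [-1.2   0.07  0.97] rot [ 0.0034 -0.1474  0.0066]
s 1 t 9.1 tcp [0.6418 0.2805 0.0644] F [-1.3 -0.5 -6.8] q [ 0.29  0.41  1.64 -0.01  0.75 -1.56] w 61.7
shift cm [-1.6   0.06  1.06] rot [ 0.0036 -0.2172  0.0065]
s 1 t 9.1 tcp [0.6418 0.2805 0.0644] F [-1.3 -0.5 -6.8] q [ 0.29  0.41  1.64 -0.01  0.75 -1.56] w 61.7
shift cm [-2.01  0.06  1.09] rot [ 0.0039 -0.287   0.0063]
s 1 t 9.1 tcp [0.6418 0.2805 0.0644] F [-1.3 -0.5 -6.8] q [ 0.29  0.41  1.64 -0.01  0.75 -1.56] w 61.7
shift cm [-2.38  0.06  1.03] rot [ 0.0041 -0.3568  0.0062]
s 1 t 9.1 tcp [0.6418 0.2805 0.0644] F [-1.3 -0.5 -6.8] q [ 0.29  0.41  1.64 -0.01  0.75 -1.56] w 61.7
shift cm [-2.86  0.04  0.95] rot [ 0.0044 -0.4441  0.006 ]
s 1 t 9.1 tcp [0.6418 0.2805 0.0644] F [-1.3 -0.5 -6.8] q [ 0.29  0.41  1.64 -0.01  0.75 -1.56] w 61.7
shift cm [-3.28  0.05  0.8 ] rot [ 0.0047 -0.5313  0.0059]
s 1 t 9.1 tcp [0.6418 0.2805 0.0644] F [-1.3 -0.5 -6.8] q [ 0.29  0.41  1.64 -0.01  0.75 -1.56] w 61.7
shift cm [-3.68  0.05  0.58] rot [ 0.0049 -0.6186  0.0057]
s 1 t 9.1 tcp [0.6418 0.2805 0.0644] F [-1.3 -0.5 -6.8] q [ 0.29  0.41  1.64 -0.01  0.75 -1.56] w 61.7
shift cm [-4.07  0.05  0.32] rot [ 0.0052 -0.7059  0.0055]
```

Call:
servo_tool --xyz '[[-0.8,0,0.8],[-1,0,0.9],[-1.2,0,1],[-1.4,0,1],[-1.6,0,1]]' --rotation '[[0,-0.07,0.006],[0,-0.11,0.006],[0,-0.15,0.006],[0,-0.18,0.006],[0,-0.21,0.006]]' --jaw '[5,5,5,5,5]'

```text
time: 9.52
ee_pos: [0.6451, 0.2808, 0.0825]
tcp_rot: [-0.005, 1.02, 0.286]
force: [-1.1, -0.1, -7.0]
gripper_width: 0.658
```

Call:
servo_tool --xyz '[[-0.2,0,0],[-0.3,0,-0.1],[-0.5,0,-0.1],[-0.7,0,-0.2],[-0.9,0,-0.3]]' --rotation '[[0,-0.03,0],[0,-0.06,0],[0,-0.09,0],[0,-0.12,0],[0,-0.15,0]]' --jaw '[5,5,5,5,5]'

```text
time: 9.93
ee_pos: [0.6377, 0.2779, 0.0885]
tcp_rot: [-0.004, 0.871, 0.286]
force: [0.2, -0.1, -5.6]
gripper_width: 0.653
```

```bash
python3 -c "
from h import *
for d,p in ((45,(.641,.281,.0945)),(50,(.6383,.2803,.098)),(55,(.635,.2793,.101)),(60,(.6314,.2783,.1038))): go(p,.288,s=1,tilt=np.radians(d))
a=robot.get_image('top');b=robot.get_image('scene')
cv2.imwrite('pics/p5.png',np.hstack([cv2.resize(a['frame'][150:260,160:310],(500,367)),cv2.resize(b['frame'][100:240,300:420],(300,350))[:367] if 0 else cv2.copyMakeBorder(cv2.resize(b['frame'][100:240,300:420],(300,350)),0,17,0,0,0)]))" | grep -v toolR
```

```text
s 1 t 9.93 tcp [0.6377 0.2779 0.0885] F [ 0.2 -0.1 -5.6] q [ 0.29  0.27  1.93 -0.    0.24 -1.57] w 61.3
shift cm [-0.2   0.21  0.7 ] rot [ 0.0032 -0.0859  0.001 ]
s 1 t 9.93 tcp [0.6377 0.2779 0.0885] F [ 0.2 -0.1 -5.6] q [ 0.29  0.27  1.93 -0.    0.24 -1.57] w 61.3
shift cm [-0.65  0.21  0.71] rot [ 0.0032 -0.1732  0.0008]
s 1 t 9.93 tcp [0.6377 0.2779 0.0885] F [ 0.2 -0.1 -5.6] q [ 0.29  0.27  1.93 -0.    0.24 -1.57] w 61.3
shift cm [-1.1   0.21  0.64] rot [ 0.0033 -0.2605  0.0007]
s 1 t 9.93 tcp [0.6377 0.2779 0.0885] F [ 0.2 -0.1 -5.6] q [ 0.29  0.27  1.93 -0.    0.24 -1.57] w 61.3
shift cm [-1.55  0.22  0.53] rot [ 0.0033 -0.3477  0.0005]
```

View pics/p5.png

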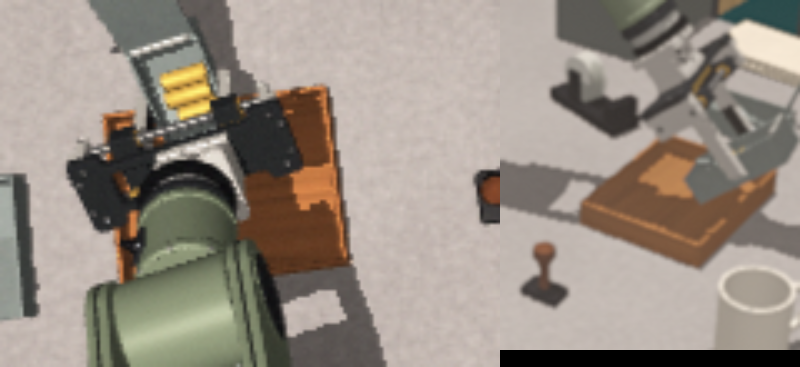

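The left panel (top view) shows all three brass barrels still inside the box at about (188,90), just behind the fingers. I measure the box's true tilt from the lid plane, to see whether it turned in the grip.

Run:
```python
from h import *
a=robot.get_image('top');P=cloud(a);np.save('pics/t6.npy',a,allow_pickle=True)
f=a['frame'];hsv=cv2.cvtColor(f,cv2.COLOR_BGR2HSV)
y=(hsv[...,0]>18)&(hsv[...,0]<32)&(hsv[...,1]>120)&(hsv[...,2]>110);y[:,:160]=0;y[:,310:]=0;y[:150]=0;y[260:]=0
v,u=np.nonzero(y);print('brass',len(u),u.min(),u.max(),v.min(),v.max(),P[y].min(0).round(3),P[y].max(0).round(3),P[y].mean(0).round(3))
psi=.287
ax=np.array([np.cos(psi),np.sin(psi)]);Q=P.reshape(-1,3)
r=(Q[:,:2]-[.6377,.2779])@ax; w=(Q[:,:2]-[.6377,.2779])@[-ax[1],ax[0]]
S=(abs(w)<.012)&(r>-.1)&(r<.25)&(Q[:,2]<.4)
for r0 in np.arange(-.09,.2,.008):
  s=S&(abs(r-r0)<.004)
  if s.sum(): print(round(r0,3),Q[s,2].min().round(3),np.median(Q[s,2]).round(3),Q[s,2].max().round(3),y.ravel()[s].sum())
```

```text
brass 146 192 231 174 209 [0.417 0.014 0.037] [0.643 0.362 1.257] [0.62  0.271 0.106]
-0.09 0.245 0.247 0.256 0
-0.082 0.211 0.214 0.217 0
-0.074 0.205 0.208 0.215 0
-0.066 0.2 0.203 0.206 0
-0.058 0.188 0.19 0.195 0
-0.05 0.187 0.191 0.193 0
-0.042 0.083 0.089 0.093 8
-0.034 0.086 0.089 0.094 4
-0.026 0.087 0.093 0.099 17
-0.018 0.092 0.096 0.101 19
-0.01 0.082 0.097 0.102 25
-0.002 0.095 0.099 0.102 20
0.006 0.085 0.089 0.098 1
0.014 0.085 0.092 0.097 0
0.022 0.091 0.101 0.155 0
0.03 0.098 0.153 0.173 0
0.038 0.163 0.18 0.194 0
0.046 0.186 0.201 0.217 0
0.054 0.209 0.224 0.24 0
0.062 0.231 0.247 0.264 0
0.07 0.257 0.267 0.276 0
0.078 0.252 0.255 0.271 0
0.086 -0.003 0.249 0.253 0
0.094 -0.005 0.249 0.251 0
0.102 -0.004 0.001 0.006 0
0.11 -0.007 -0.0 0.004 0
0.118 -0.005 -0.0 0.002 0
0.126 -0.005 -0.001 0.003 0
0.134 -0.007 -0.0 0.005 0
0.142 -0.004 0.001 0.006 0
0.15 -0.007 -0.001 0.004 0
0.158 -0.002 0.0 0.005 0
0.166 -0.005 -0.0 0.006 0
0.174 -0.004 0.0 0.011 0
0.182 -0.003 0.009 0.142 0
0.19 0.008 0.011 0.014 0
0.198 0.007 0.044 0.113 0
```

The lid slope is 71°, which matches a true 40° tilt, so there is no slip. The barrels are a rolling train on the ramp, about 25 mm short of the lip. I tilt a bit more and give them time.

Call:
servo_tool --xyz '[[0,0.2,0.4],[-0.1,0.2,0.6],[-0.1,0.2,0.6],[-0.2,0.2,0.6],[-0.2,0.2,0.6]]' --rotation '[[0,-0.02,0],[0,-0.04,0],[0,-0.06,0],[0,-0.07,0],[0,-0.08,0]]' --jaw '[5,5,5,5,5]'

```text
time: 10.5
ee_pos: [0.6402, 0.2809, 0.0938]
tcp_rot: [-0.004, 0.793, 0.287]
force: [-0.4, 0.7, -4.2]
gripper_width: 0.656
```

```bash
cat > br.py <<'E'
from h import *
for n in('top','scene'):
  a=robot.get_image(n);P=cloud(a);hsv=cv2.cvtColor(a['frame'],cv2.COLOR_BGR2HSV)
  y=((hsv[...,0]>18)&(hsv[...,0]<32)&(hsv[...,1]>120)&(hsv[...,2]>90)).astype(np.uint8)
  k,l,st,c=cv2.connectedComponentsWithStats(y)
  for i in range(1,k):
    m=l==i;p=np.median(P[m],0)
    if st[i,4]>6 and .4<p[0]<.75 and .1<p[1]<.42 and p[2]<.3: print(n,st[i],p.round(3))
S=robot.sense();print(S['force'].round(1),S['qpos'].round(2),S['ee_pos'].round(4),S['tcp_rot'].round(3))
E
python3 br.py
```

```text
top [199 209   4   2   7] [0.531 0.301 0.175]
top [232 215   8   6  19] [0.52  0.23  0.021]
scene [377 131   3   5   7] [0.578 0.236 0.194]
scene [355 174   6   8  30] [0.519 0.224 0.019]
scene [361 175  13   9  69] [0.547 0.239 0.019]
[-1.1 -0.8 -5.3] [ 0.29  0.27  1.97 -0.02  0.12 -1.55] [0.6395 0.2807 0.0929] [-0.004  0.794  0.287]
```

```bash
python3 br.py; python3 -c "
from h import *
a=robot.get_image('top');b=robot.get_image('scene')
cv2.imwrite('pics/p7.png',np.hstack([cv2.resize(a['frame'][160:250,180:280],(400,360)),cv2.resize(b['frame'][120:220,320:430],(396,360))]))
go([.6377,.28,.17],.288,s=1,tilt=0.5)"
```

```text
top [199 207   5   4  10] [0.532 0.298 0.173]
top [235 212   4   4   8] [0.533 0.23  0.018]
top [232 218   9   6  25] [0.508 0.23  0.018]
scene [353 173  11   9  69] [0.518 0.229 0.018]
scene [368 176   7   9  35] [0.559 0.243 0.018]
[-0.  -0.8 -4.4] [ 0.29  0.27  1.97 -0.02  0.12 -1.55] [0.6398 0.2808 0.0932] [-0.004  0.794  0.287]
s 1 t 10.8 tcp [0.6399 0.2808 0.0932] F [ 0.2  0.6 -4.2] q [ 0.29  0.27  1.97 -0.02  0.12 -1.55] w 61.7
toolR [[0.672, -0.286, 0.683], [0.199, 0.958, 0.206], [-0.713, -0.003, 0.701]]
shift cm [-5.64 -0.04  5.22] rot [0.0031 0.2769 0.0011]
```

View pics/p7.png

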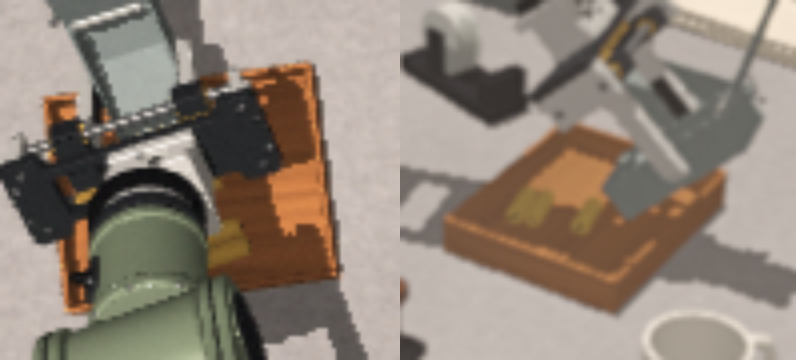

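The tray shows two barrels side by side at (528,208) and one at (588,215) in the right panel, and the box floor looks bare. I lift off, level out and check the tray unobstructed.

Call:
servo_tool --xyz '[[-2,0,1.9],[-4,0,3.7],[-5.6,0,5.2],[-5.6,0,5.2],[-5.6,0,5.2]]' --rotation '[[0,0,0],[0,0.07,0],[0,0.14,0],[0,0.21,0],[0,0.28,0]]' --jaw '[5,5,5,5,5]'

```text
time: 11.22
ee_pos: [0.6401, 0.2812, 0.1747]
tcp_rot: [-0.006, 1.069, 0.285]
force: [-0.9, 0.0, -5.7]
gripper_width: 0.657
```

```bash
python3 -c "
from h import *
go([.58,.26,.19],.288,s=1,tilt=0)"
```

```text
s 1 t 11.22 tcp [0.6401 0.2812 0.1747] F [-0.9  0.  -5.7] q [ 0.29  0.2   1.71 -0.01  0.73 -1.57] w 61.8
toolR [[0.462, -0.286, 0.84], [0.135, 0.958, 0.252], [-0.877, -0.003, 0.481]]
shift cm [-4.4  -0.31 -4.84] rot [0.0026 0.502  0.0022]
```

Call:
servo_tool --xyz '[[-1,-0.1,-1],[-2,-0.2,-2],[-3,-0.3,-3],[-4,-0.3,-4],[-4.4,-0.3,-4.8]]' --rotation '[[0,0.1,0],[0,0.2,0],[0,0.3,0],[0,0.4,0],[0,0.5,0]]' --jaw '[5,5,5,5,5]'

```text
time: 11.63
ee_pos: [0.5815, 0.2607, 0.1933]
tcp_rot: [-0.579, 1.566, -0.289]
force: [0.6, 0.5, -4.7]
gripper_width: 0.66
```

Call:
servo_tool --xyz '[[0,-3,-0.5],[0,-6,-1],[0,-9,-1.5],[0,-12,-2],[0,-15,-2.5]]' --rotation '[[0,0,0],[0,0,0],[0,0,0],[0,0,0],[0,0,0]]' --jaw '[5,5,5,5,5]'

```text
time: 12.05
ee_pos: [0.6019, 0.1086, 0.1939]
tcp_rot: [-0.455, 1.562, -0.165]
force: [-0.0, 0.1, -4.4]
gripper_width: 0.658
```

```bash
python3 br.py; python3 -c "
from h import *
go([.494,-.2125,.19],.06,s=1,tilt=0)"
```

```text
top [234 216   7   4  15] [0.518 0.223 0.021]
scene [349 171  13  11  87] [0.507 0.228 0.017]
scene [369 175   7   9  40] [0.559 0.251 0.018]
[ 1.6  0.6 -4.6] [ 0.03  0.29  1.47 -0.    1.38 -1.82] [0.6026 0.1049 0.194 ] [-0.727  1.561 -0.443]
s 1 t 12.15 tcp [0.6026 0.1049 0.194 ] F [ 1.6  0.6 -4.6] q [ 0.03  0.29  1.47 -0.    1.38 -1.82] w 61.6
toolR [[0.009, -0.281, 0.96], [-0.004, 0.96, 0.281], [-1.0, -0.006, 0.007]]
shift cm [  0.44 -27.42 -19.34] rot [0.2246 0.0079 0.0056]
```

Call:
servo_tool --xyz '[[0,-3,-2.1],[0,-6,-4.2],[0,-9,-6.3],[0,-12,-8.4],[0,-15,-10.5]]' --rotation '[[0,0.008,0.005],[0,0.008,0.005],[0,0.008,0.005],[0,0.008,0.005],[0,0.008,0.005]]' --jaw '[5,5,5,5,5]'

```text
time: 12.57
ee_pos: [0.5444, -0.0696, 0.1947]
tcp_rot: [-0.962, 1.567, -0.676]
force: [0.2, -0.4, -4.9]
gripper_width: 0.658
```

Call:
servo_tool --xyz '[[0,-3,-2.1],[0,-6,-4.2],[0,-9,-6.3],[0,-11,-7.7],[0,-12,-8.6]]' --rotation '[[0.05,0,0],[0.1,0,0],[0.15,0,0],[0.2,0,0],[0.225,0,0]]' --jaw '[5,5,5,5,5]'

```text
time: 12.98
ee_pos: [0.4961, -0.2125, 0.1957]
tcp_rot: [-0.798, 1.562, -0.743]
force: [-0.2, -0.5, -4.0]
gripper_width: 0.657
```

```bash
python3 br.py; python3 -c "
from h import *
go([.498,-.2125,.0105],.06,s=1,tilt=0)
a=robot.get_image('top');b=robot.get_image('scene')
cv2.imwrite('pics/p8.png',np.hstack([cv2.resize(a['frame'][160:250,180:280],(400,360)),cv2.resize(b['frame'][120:320,190:410],(396,360))]))"
```

```text
top [222 203  13   8  56] [0.555 0.254 0.02 ]
top [228 216  15  13 114] [0.505 0.233 0.019]
scene [349 171  13  10  86] [0.506 0.23  0.018]
scene [369 175   7   9  40] [0.559 0.25  0.018]
[ 0.8  0.4 -4.4] [-0.56  0.13  1.65 -0.    1.35 -2.19] [ 0.496  -0.2114  0.1954] [-0.747  1.564 -0.69 ]
s 1 t 13.08 tcp [ 0.496  -0.2114  0.1954] F [ 0.8  0.4 -4.4] q [-0.56  0.13  1.65 -0.    1.35 -2.19] w 61.4
toolR [[0.006, -0.057, 0.998], [-0.005, 0.998, 0.057], [-1.0, -0.005, 0.005]]
shift cm [18.5  -0.03  0.1 ] rot [-0.0032  0.0053  0.0049]
```

View pics/p8.png

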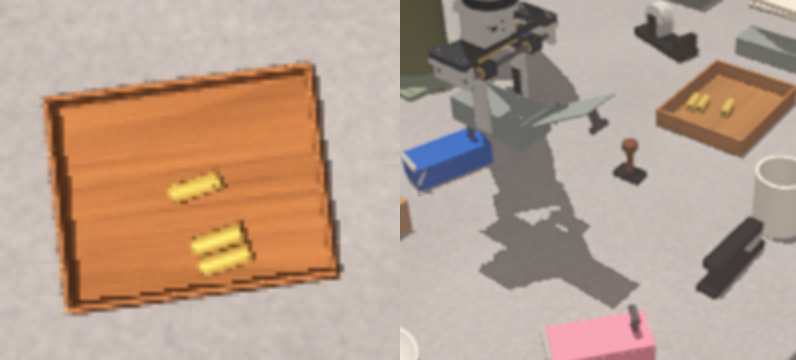

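All three barrels lie in the tray, at (195,187), (217,238) and (225,260) in the left panel, and the lid is still back. I lower the box at its original, clear spot.

Call:
servo_tool --xyz '[[3.5,0,0.1],[7,0,0.1],[10.5,0,0.1],[14,0,0.1],[16,0,0.1]]' --rotation '[[0,0.005,0.005],[0,0.005,0.005],[0,0.005,0.005],[0,0.005,0.005],[0,0.005,0.005]]' --jaw '[5,5,5,5,5]'

```text
time: 13.6
ee_pos: [0.4969, -0.206, 0.0314]
tcp_rot: [2.152, 1.564, 2.216]
force: [-0.2, 0.9, -4.9]
gripper_width: 0.66
```

```bash
python3 -c "
from h import *
go([.498,-.2125,.0095],.06,s=1,tilt=0)"
```

```text
s 1 t 13.6 tcp [ 0.4969 -0.206   0.0314] F [-0.2  0.9 -4.9] q [-0.56  0.34  1.77  0.    1.04 -2.19] w 62.0
toolR [[-0.004, -0.063, 0.998], [0.005, 0.998, 0.063], [-1.0, 0.005, -0.004]]
shift cm [ 2.19 -0.67  0.07] rot [ 0.0032 -0.0036 -0.0055]
```

Call:
servo_tool --xyz '[[0.7,-0.6,0],[1.3,-0.6,0],[1.7,-0.6,0],[2,-0.6,0],[2.1,-0.6,0]]' --rotation '[[0,-0.004,-0.005],[0,-0.004,-0.005],[0,-0.004,-0.005],[0,-0.004,-0.005],[0,-0.004,-0.005]]' --jaw '[5,5,5,5,5]'

```text
time: 14.02
ee_pos: [0.4987, -0.2125, 0.0116]
tcp_rot: [-0.394, 1.568, -0.331]
force: [-0.1, 0.3, -4.0]
gripper_width: 0.658
```

Call:
servo_tool --xyz '[[0,0,0],[0.1,0,0],[0.1,0,0],[0.1,0,0],[0.1,0,0]]' --rotation '[[0,0,0],[0,0,0],[0,0,0],[0,0,0],[0,0,0]]' --jaw '[5,5,5,5,5]'

```text
time: 14.43
ee_pos: [0.4988, -0.2126, 0.011]
tcp_rot: [-0.429, 1.567, -0.366]
force: [0.0, 0.5, -4.2]
gripper_width: 0.654
```

Call:
servo_tool --xyz '[[0.1,0,0],[0.1,0,0],[0.2,0,0],[0.2,0,0],[0.2,0,0]]' --rotation '[[0,0,0],[0,0,0],[0,0,0],[0,0,0],[0,0,0]]' --jaw '[5,5,5,5,5]'

```text
time: 14.85
ee_pos: [0.4987, -0.2125, 0.0088]
tcp_rot: [-0.411, 1.567, -0.348]
force: [0.6, -0.0, -4.7]
gripper_width: 0.652
```

Call:
servo_tool --xyz '[[0,0,0],[0.1,0,0],[0.1,0,0],[0.1,0,0],[0.1,0,0]]' --rotation '[[0,0,0],[0,0,0],[0,0,0],[0,0,0],[0,0,0]]' --jaw '[5,5,5,5,5]'

```text
time: 15.27
ee_pos: [0.4988, -0.2126, 0.0087]
tcp_rot: [-0.423, 1.567, -0.36]
force: [-3.9, 1.4, 6.9]
gripper_width: 0.654
```

Contact: the force went from -4.7 to +6.9 N, so the box is standing. I open and back straight up.

Call:
servo_tool --xyz '[[0,0,0],[0,0,0],[0,0,0],[0,0,0],[0,0,0]]' --rotation '[[0,0,0],[0,0,0],[0,0,0],[0,0,0],[0,0,0]]' --jaw '[6.6,7,7.6,8.4,9.2]'

```text
time: 15.68
ee_pos: [0.4991, -0.2128, 0.0087]
tcp_rot: [-0.443, 1.567, -0.379]
force: [-0.3, 0.1, -0.5]
gripper_width: 0.915
```

Call:
servo_tool --xyz '[[0,0,0],[-1,0,0],[-3,0,0],[-6,0,0],[-10,0,0]]' --rotation '[[0,0,0],[0,0,0],[0,0,0],[0,0,0],[0,0,0]]' --jaw '[9.4,9.4,9.4,9.4,9.4]'

```text
time: 16.1
ee_pos: [0.4964, -0.2112, 0.1075]
tcp_rot: [2.212, 1.568, 2.276]
force: [0.1, -0.2, 0.1]
gripper_width: 1.002
```

Call:
servo_tool --xyz '[[-3,0,0],[-6,0,-1],[-9,0,-3],[-10,0,-6],[-10,0,-8]]' --rotation '[[0,0,0],[0,0,0],[0,0,0],[0,0,0],[0,0,0]]' --jaw '[9.4,9.4,9.4,9.4,9.4]'

```text
time: 16.52
ee_pos: [0.4174, -0.218, 0.2125]
tcp_rot: [-0.732, 1.565, -0.668]
force: [0.6, -0.6, -0.6]
gripper_width: 1.001
```

```bash
python3 br.py; python3 -c "
from h import *
a=robot.get_image('wrist');b=robot.get_image('scene')
cv2.imwrite('pics/p9.png',np.hstack([cv2.resize(a['frame'][80:360,180:460],(360,360)),cv2.resize(b['frame'][120:320,190:410],(396,360))]))"
```

```text
top [222 203  13   8  55] [0.555 0.254 0.019]
top [228 216  15  13 113] [0.505 0.233 0.019]
scene [350 171  12  11  86] [0.507 0.229 0.018]
scene [369 175   7   9  41] [0.559 0.249 0.018]
[ 0.7  0.7 -0.4] [-0.67 -0.03  1.79  0.    1.38 -2.3 ] [ 0.4153 -0.2167  0.2093] [1.99  1.571 2.051]
```

View pics/p9.png

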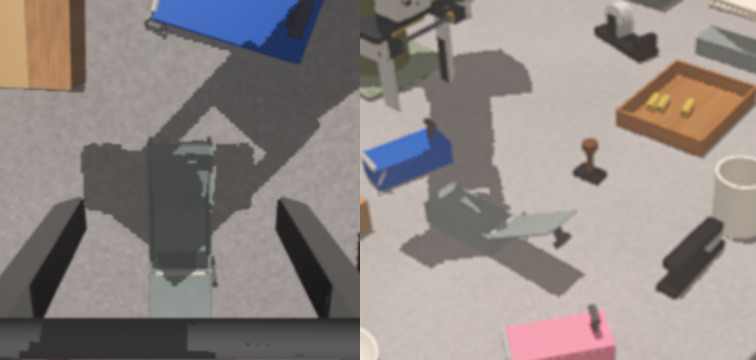

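The box is empty and upright on the counter at (180,205) in the left panel, with the lid fully back. The three barrels are in the tray, the bystanders look unmoved, and the gripper is clear.

```bash
python3 -c "
from h import *
print(robot.job_done())"
```

```text
the job is handed in; nothing more can be done
None
```

The job is done and handed in at about 16.6 s; no verdict was reported. I swung the grey box's lid past its detent by the handle and let it snap fully back. Then I lifted the box across its sides, poured it over its front lip at 40–45° into the tray, and stood it upright again where it had been.

**Last checks:**
- All three barrels are at rest in the tray, at about (0.555, 0.254) and a pair at (0.505, 0.233).
- The box is empty and upright with its lid fully back, and the gripper is open and clear with about zero force.
- The bystanders in the last view look unmoved; I did not measure them again, and the dish and the parcel were only partly in view.

No check failed. One thing differed from plan: the barrels were still on the ramp at 40°, and left after a little more tilt and time. The wrist joint was then at 0.12 rad, close to its 0.08 limit, so a full 60° pour would not have been reachable there.

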